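# Pair the long remote with the media hub

## Task

Pair the long remote with the white media hub on channel three: first slide the cover fully off the hub's infrared eye, then turn the dial clockwise to the three-dot mark, the middle one of the five. Then pick up the long remote, point its amber front lens at the middle of the eye from in front, about a hand's breadth (8 to 12 cm) away, and hold it steady on the eye for three seconds. Finally lay it face up and lengthwise in the middle of the rectangular marble slab without dropping it, leaving the dial and the cover as you set them and not disturbing the short remote, the pumpkin or the mug.

Things in the scene. Friction and masses are not known exactly. Their poses are not given: they have to be found in the camera images.
- hub: white plastic media hub, fixed to the table, 260 wide (y) and 85 high. Origin: centre on the table; its front faces its own -x (towards the robot), y points to the robot's left. Flat deck at height 85 from x = -30 to x = 80 mm; the front panel slopes down from there to the table at x = -100 mm (50 degrees from level)
- eye: infrared eye: round black window, 28 diameter, flush in the sloping panel at hub x = -65, y = 45, height 42.5 mm. Origin at its middle; x points straight out of the panel (forward towards the robot and 40 degrees up), y along the hub's y, z down the slope. Covered by the sliding cover at the start
- cover (a joint): grey sliding cover, a plate 50 wide and 48 high lying on the panel over the eye in two rails (6 mm proud): value in m, 0 = closed, 0.060 = fully open, growing as it is slid along the hub's -y. Light friction (about 1.2 N), stays where it is left
- cover_fin (a point): middle of the outer edge of the fin on the cover: the fin is a plate 8 thick (hub y), 30 wide along the slope, that stands out 38 mm from the panel (straight out of it) in the middle of the cover. It can be pushed from its side. Axes as eye
- dial (a joint): grey dial on the hub's deck, 52 diameter, with an upright grip bar across it, 46 long, 12 thick, top 30 mm over the deck; a black line on the bar and a nose mark its pointing end. Value in rad, grows clockwise from above; marks of 1 to 5 black dots lie at 0, 0.5, 1.0, 1.5, 2.0. At value v the pointer's direction is pi + 1.0 - v anticlockwise from the hub's x (at three dots: hub -x). Has friction
- dial_grip (a point): on the dial's axis, 2 mm under the top of its grip bar (28 mm over the deck, 113 mm over the table), at hub x = 25, y = -60 mm
- remote: the long remote control: black, 150 long (x), 42 wide (y), 22 thick (z), loose, about 120 g, lying face up (buttons up) on the fabric mat. Origin: centre of its underside; x points to the front end that bears the small amber lens and the big round button, z out of the button face
- emitter (a point): the amber lens on the long remote's front end, 78 mm ahead of the origin and 11 mm above the underside; axes as the remote's, the beam leaves along x
- slab: rectangular white marble slab, fixed, 200 long (x), 120 wide (y), 12 thick. Origin: centre of its underside
- mat: grey fabric mat, fixed, 200 (x) by 260 (y), 4 thick, on which both remotes lie. Origin: centre of its underside
- short_remote: bystander: the short black remote, 95 by 36 by 22, otherwise like the long one; origin centre of underside
- pumpkin: bystander: small orange pumpkin, 100 diameter, 85 high; origin centre of underside
- mug: bystander: white mug, 80 diameter, 90 high, on a square marble coaster; origin centre of underside
Things that resemble listed ones, but are neither listed nor needed, are in the scene too. Leave any black look-alike of the slab alone. Leave any yellow look-alike of the remote alone.

How it is judged:
By the outcome, as a careful person would: the job done as asked, in the order asked, and still so for the second after the job is handed in, with the robot touching nothing.
It also fails if it takes over 64 s, if anything falls off the work surface, if the arm or the gripper's body presses on something with over 40 N, if the wrist force passes 120 N, or if a joint passes its speed limit or range.

## Robot

A 6-joint arm with a two-finger parallel gripper is mounted at the origin on the work surface. World frame = base frame: x ahead of the robot, y to its left, z up, the work surface at z = 0. Lengths are in m, angles in rad, forces in N, time in s.
With the tool pointing down it reaches from about 0.25 to 0.725 m from the base axis. Payload 4 kg.
Tool frame: the origin (TCP) lies on the centre line of the jaws, within the pads' length; the fingertips stand 17 mm ahead of it and the grasp point (between the pads) lies 2 mm behind it; z points along the fingers, y is the line along which they close (so a half turn about z gives the same grasp; the last joint's range is limited). The gripper opens to 85 mm and grips with 20 to 120 N. Pads are 22 mm wide; open, the fingers measure 114 mm over their backs; the gripper's body (76 mm by 85 mm) begins 54 mm behind the grasp point. The pads swing forward as they close: fully open they stand 13 mm farther back than shut.
Start: joints at [-1.247, 0.241, 0.005, 1.335, 0, 1.571], TCP at [0.159, -0.474, 0.248] pointing down, gripper open.
Joint ranges: [-2.72, 2.72], [-1.05, 1.87], [-1.09, 1.28], [-1.99, 2.15], [-1.42, 1.44], [-3.14, 3.14]. Speed limits (rad/s): [2.79, 2.79, 3.14, 3.14, 3.14, 3.14].

## Interface

Orientations are given as a unit quaternion [x, y, z, w].
In Python, from workcell import get_obs, imaging, order gives the robot as it stands.
- The arm moves only by the tool apply_moves, never from a script. Its argument "targets" is a list that holds one entry, the list of rows, each a list of 5 numbers: the shift along the world's x, y, z in units of 40 mm (1.0 is 40 mm), then the turn about the world's z in degrees, then the gripper command: -1 is shut, 1 is fully open, values between are in proportion. In form: [[[dx, dy, dz, turn, fingers], ...]]. A call has 1 to 8 rows; each row shifts and turns the commanded pose from where the row before left it; what a row does not reach is not made up. A row lasts 1/12 s, in which the tool goes at most 41.7 mm and 7.16 degrees, less where a joint would pass 70% of its speed; a pose out of reach is approached as far as the arm can. A call is refused whole if a number of a shift passes 1 or a number of a turn 7.16, either way. A call with a gripper value outside its range is refused whole. The fingers move at their own pace and stop on an object; the grip force is fixed at half the most. Time passes only in rows, so rows that do not move let the fingers close. It gives the time, the measured TCP pose, the force, the opening and the grip force at its end, in the units of the state.
- get_obs(): the state, without advancing time (a new reading comes with each control period).
- imaging.camera(name): name is "scene" or "top" or "wrist"; returns (picture, depth): 420x560x3 uint8, blue, green, red; 420x560 float32, m along the optical axis (not along the pixel's ray), 0 where there is no reading.
- imaging.get_calibration(name): a dict with "camera_matrix" (3x3 intrinsics, pixels), "eye" and "rotation" of the camera in the world; the wrist camera has in their place "hand_eye" (4x4, takes a point from camera to tool coordinates, whose origin is the TCP and whose axes are the flange's). Camera axes: x right, y down, z forward; pixel columns grow to the right and rows downward; lengths in m; the calibration is good to about 2 mm. A picture is of the moment at which its call begins: read the wrist's pose just before it. get_calibration takes no time and is no camera call.
- order.job_done(): hands the job in; it is judged then, once.
The state is a dict: "clock": time; "joint_pos": joint angles; "joint_vel": joint speeds; "tau": joint torques, N m; "eef_pos": TCP position; "tool_rot": TCP orientation; "ft_force": force on the tool from outside, world axes, zero at the start; "ft_torque": the same for the moment, N m; "grip_width": finger opening in m; "grasp_force": force on a finger pad.
Only numpy, scipy, OpenCV 4.12 (cv2) and the standard library are available. Lean on these libraries where they do the work, as an engineer would, in place of code of your own. Each camera call takes 0.05 s, during which the arm holds its last target. There are 200 camera calls.

## Working session

There is one attempt and no reset: what is moved stays moved. The work goes in short steps, Python scripts to look and compute and a tool call to move; the robot and the scene stay as the last step left them, time stands still between calls to the robot, and variables do not carry over. Pictures are saved under pics/ and viewed, at most 10 in all, crops included, and the job is handed in when it is done.

Besides the shell and the picture viewer there is one more tool, called after "Emit:" by a JSON object that holds its "api" and its "payload", one argument or row to a line. apply_moves: Moves the arm, as the interface text tells. Its arguments: {"type":"object","properties":{"targets":{"type":"array","items":{"type":"array","items":{"type":"array","items":{"type":"number"}}}}},"required":["targets"]}

```bash
mkdir -p pics; ls
cat > h.py <<'E'
import numpy as np, cv2
from workcell import get_obs, imaging, order
from scipy.spatial.transform import Rotation as R
def cam(n):
    o=get_obs(); p,d=imaging.camera(n); c=imaging.get_calibration(n); K=np.array(c["camera_matrix"])
    if n=="wrist":
        T=np.eye(4);T[:3,:3]=R.from_quat(o["tool_rot"]).as_matrix();T[:3,3]=o["eef_pos"]
        T=T@np.array(c["hand_eye"]); return p,d,K,T[:3,3],T[:3,:3]
    return p,d,K,np.array(c["eye"]),np.array(c["rotation"])
def plane(K,e,Rm,u,v,z):
    r=Rm@np.linalg.solve(K,[u,v,1.]); return e+r*(z-e[2])/r[2]
def cloud(d,K,e,Rm):
    v,u=np.indices(d.shape); P=np.stack([u,v,np.ones_like(u)],-1)@np.linalg.inv(K).T*d[...,None]
    W=P@Rm.T+e; W[d==0]=np.nan; return W
E
python3 - <<'E'
from h import *
for n in("scene","top"):
    p,d,K,e,Rm=cam(n); cv2.imwrite(f"pics/{n}0.png",p); np.savez(f"{n}0.npz",p=p,d=d,K=K,e=e,Rm=Rm); print(n,e,Rm.round(3).tolist(),K[0,0])
print(get_obs())
E
```

```text
pics
scene [ 1.41155935 -0.92630897  1.06462042] [0.826, 0.342, -0.174, -0.413] 542.3957865171618
top [0.38918006 0.02221262 1.14813596] [0.709, -0.704, 0.033, -0.024] 404.3108274190741
{'clock': 0.1, 'joint_pos': array([-1.24701605e+00,  2.41356476e-01,  3.86692756e-03,  1.33521115e+00,
       -2.22480344e-05,  1.57081962e+00]), 'joint_vel': array([-0.00109621, -0.00059093,  0.0041996 , -0.00050222,  0.0011693 ,
       -0.00128587]), 'tau': array([-8.77482616e-04, -3.73137760e+01,  2.53010595e+01,  1.08430334e-02,
       -3.29546958e-05, -9.94072025e-07]), 'eef_pos': array([ 0.15890035, -0.47351536,  0.24749559]), 'tool_rot': array([ 9.86925815e-01,  1.61172359e-01, -1.64466149e-04, -9.37938167e-04]), 'ft_force': array([0.70045411, 1.12385797, 0.78250645]), 'ft_torque': array([-0.00775142,  0.00485387, -0.0213207 ]), 'grasp_force': 0.0, 'grip_width': 0.08511914680691324}
```

Rotation is a quaternion; fix the helper.

```bash
sed -i 's/np.array(c\["rotation"\])/R.from_quat(c["rotation"]).as_matrix()/' h.py
cat >> h.py <<'E'
def load(n):
    z=np.load(n+".npz"); Rm=z["Rm"]; Rm=R.from_quat(Rm).as_matrix() if Rm.ndim==1 else Rm
    return z["p"],z["d"],z["K"],z["e"],Rm
E
python3 - <<'E'
from h import *
for n in("scene","top"):
    p,d,K,e,Rm=load(n+"0"); W=cloud(d,K,e,Rm); print(n,Rm.round(2).tolist(),np.nanpercentile(W[...,2],[5,50,95]))
E
```

```text
scene [[0.71, 0.42, -0.57], [0.71, -0.42, 0.56], [-0.01, -0.8, -0.6]] [-0.75384079 -0.00166206  0.35255018]
top [[0.01, -1.0, 0.08], [-1.0, -0.01, -0.01], [0.01, -0.08, -1.0]] [-7.47469285e-01  4.97101047e-04  1.02198575e-01]
```

View pics/top0.png

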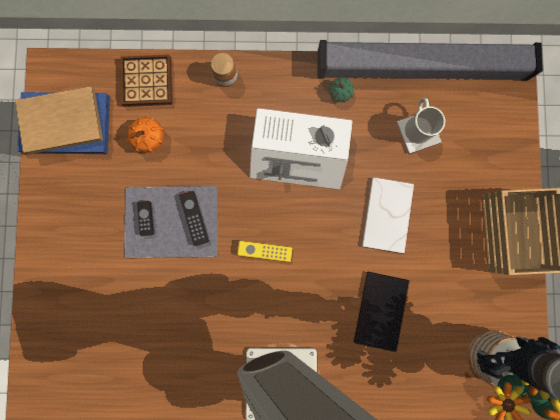

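View pics/scene0.png

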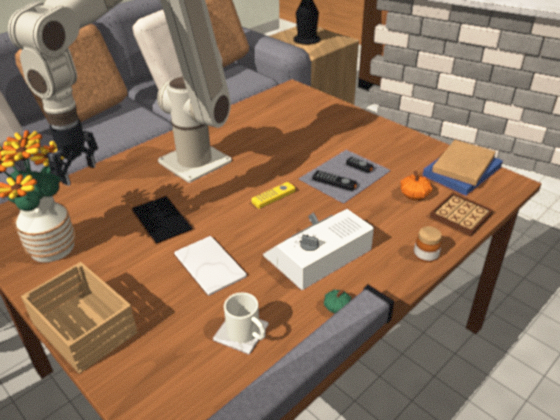

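The top view shows the hub at about (300,148), its dial at (325,135), the long remote at (194,218) with its big button (front) upward, and the slab at (388,215). The mug is at (428,122) and the pumpkin at (146,134). Next I measure them.

Run:
```python
from h import *
p,d,K,e,Rm=load("top0"); W=cloud(d,K,e,Rm); Z=W[...,2]
hsv=cv2.cvtColor(p,cv2.COLOR_BGR2HSV)
def box(m,roi,z,name):
    x0,y0,x1,y1=roi; M=np.zeros(m.shape,np.uint8); M[y0:y1,x0:x1]=m[y0:y1,x0:x1]
    n,l,s,_=cv2.connectedComponentsWithStats(M); M=(l==1+s[1:,4].argmax()).astype(np.uint8)
    c=max(cv2.findContours(M,0,2)[0],key=len)[:,0,:]
    q=np.array([plane(K,e,Rm,u,v,z)[:2] for u,v in c],np.float32)
    r=cv2.minAreaRect(q); b=cv2.boxPoints(r); print(name,"c",np.round(r[0],4),"size",np.round(r[1],4),"ang",round(r[2],2),"medZ",np.nanmedian(Z[M>0]).round(4)); return b,M
V=hsv[...,2];S=hsv[...,1]
box((V<70),(175,185,215,250),.026,"remote")
box((V<50),(130,190,160,245),.026,"short")
box((V>150)&(S<60),(355,170,420,260),.012,"slab")
b,M=box((Z>.078)&(Z<.094),(240,95,360,200),.085,"deck"); print(b.round(4).tolist())
b,M=box((Z>.02)&(Z<.2),(240,95,360,200),.04,"hub")
b,M=box((Z>.098),(300,110,350,160),.115,"dialbar"); print(M.sum())
# fin: points standing well above panel in the panel region
cv2.imwrite("pics/hubz.png",np.hstack([cv2.resize(p[95:205,240:360],None,fx=5,fy=5,interpolation=cv2.INTER_CUBIC)]))
```

```text
remote c [0.4517 0.2455] size [0.1503 0.0439] ang 17.94 medZ 0.0256
short c [0.4836 0.3855] size [0.0246 0.0302] ang 7.62 medZ 0.0257
slab c [ 0.4648 -0.3003] size [0.1195 0.1986] ang 80.91 medZ 0.0121
deck c [ 0.6713 -0.0511] size [0.2592 0.1192] ang 83.3 medZ 0.0853
[[0.597000002861023, -0.1729000061750412], [0.7153000235557556, -0.1868000030517578], [0.7455999851226807, 0.0706000030040741], [0.6273000240325928, 0.08449999988079071]]
hub c [ 0.6495 -0.0503] size [0.2701 0.192 ] ang 83.3 medZ 0.0837
dialbar c [ 0.6674 -0.1102] size [0.0479 0.0151] ang 21.41 medZ 0.1146
104
```

View pics/hubz.png

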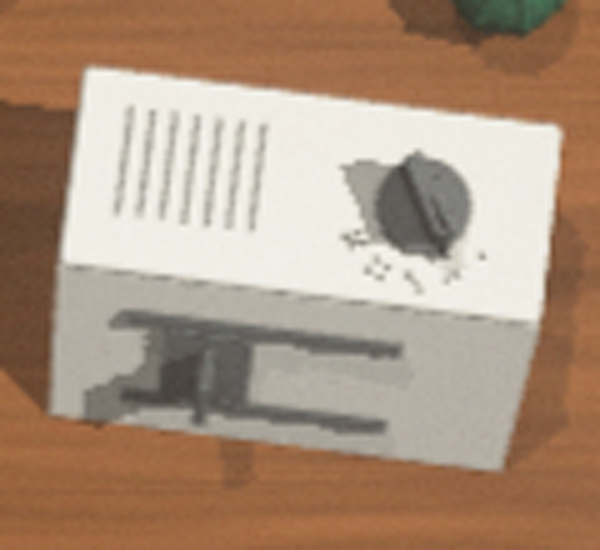

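The hub origin comes out near (0.650,-0.048) with yaw -6.7°. The dial sits at about v=0.5, so it needs roughly 28° clockwise. I now move above the start point for pushing the fin, with the fingers shut.

Emit:
{"api": "apply_moves", "payload": {
  "targets": [
    [[0.6,0.75,0,4,-1],[0.6,0.75,0,4,-1],[0.6,0.75,0,4,-1],[0.6,0.75,0,4,-1],[0.6,0.75,0,4,-1],[0.6,0.75,0,4,-1],[0.6,0.75,0,4,-1],[0.6,0.75,0,4,-1]]
  ]
}}

```text
clock: 0.77
eef_pos: [0.3516, -0.2323, 0.2481]
tool_rot: [0.904, 0.428, -0.0, -0.0]
ft_force: [0.3, -0.8, -0.2]
grip_width: -0.0
grasp_force: 0.0
```

Emit:
{"api": "apply_moves", "payload": {
  "targets": [
    [[0.6,0.75,0,4,-1],[0.6,0.75,0,4,-1],[0.6,0.75,0,4,-1],[0.6,0.75,0,4,-1],[0.6,0.75,0,4,-1],[0.6,0.75,0,4,-1],[0.6,0.75,0,4,-1],[0.4,0.75,0,4,-1]]
  ]
}}

```text
clock: 1.43
eef_pos: [0.5365, 0.0079, 0.2476]
tool_rot: [0.75, 0.661, -0.0, -0.0]
ft_force: [0.5, -0.4, -1.0]
grip_width: 0.0002
grasp_force: 0.0
```

Run:
```python
from h import *
o=get_obs(); print(o["eef_pos"].round(4),R.from_quat(o["tool_rot"]).as_matrix().round(3).tolist(),o["joint_pos"].round(2),o["clock"])
p,d,K,e,Rm=cam("wrist"); np.savez("w1.npz",p=p,d=d,K=K,e=e,Rm=Rm); cv2.imwrite("pics/w1.png",p)
print(e.round(3),Rm.round(2).tolist())
```

```text
[0.5365 0.0079 0.2476] [[0.126, 0.992, -0.0], [0.992, -0.126, -0.0], [-0.0, -0.0, -1.0]] [ 0.01  0.31  0.1   1.36 -0.    1.71] 1.4333
[0.547 0.088 0.374] [[0.99, -0.12, -0.04], [-0.13, -0.94, -0.31], [-0.0, 0.32, -0.95]]
```

View pics/w1.png

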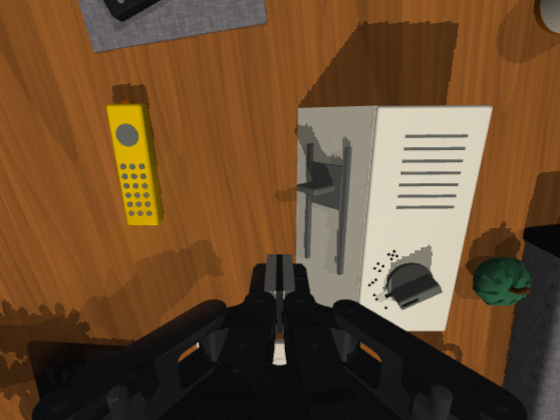

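The wrist view shows the hub squarely. The fin is at (300-330,185), the cover at (330,185), and the dial at (412,285) with its pointer towards the two-dot mark at (385,295).

Run:
```python
from h import *
p,d,K,e,Rm=load("w1"); W=cloud(d,K,e,Rm); Z=W[...,2]
M=((Z>.08)&(Z<.09)).astype(np.uint8); M[:,:290]=0; M[330:]=0;M[:,495:]=0
for z,n in((.085,"deck"),):
    c=np.argwhere(M)[:,::-1]; q=np.float32([plane(K,e,Rm,u,v,z)[:2] for u,v in c]); r=cv2.minAreaRect(q); print(n,np.round(r,4) if 0 else r); print(cv2.boxPoints(r).round(4).tolist())
a=np.deg2rad(-6.7); O=np.array([.650,-.048]); Rh=np.array([[np.cos(a),-np.sin(a)],[np.sin(a),np.cos(a)]])
H=(W[...,:2]-O)@Rh; 
# height above panel surface
x,z=H[...,0],Z; out=-(x+65e-3)*np.sin(np.deg2rad(50))+(z-.0425)*np.cos(np.deg2rad(50))
m=(out>.022)&(out<.06)&(H[...,1]>-.13)&(H[...,1]<.13)&(x<-.03)&(x>-.14); m[250:]=False
print("fin",m.sum(),H[m].min(0),H[m].max(0),Z[m].min(),Z[m].max(),out[m].max())
b=(Z>.108)&(Z<.125)&(x>-.02)&(x<.07)&(abs(H[...,1]+.06)<.04)
print("bar",b.sum(),H[b].mean(0),cv2.minAreaRect(np.float32(H[b])),np.median(Z[b]))
# line/nose check
```

```text
deck ((0.673974871635437, -0.04957006871700287), (0.25707972049713135, 0.1163015365600586), 83.13162994384766)
[[0.6008999943733215, -0.17020000517368317], [0.7163000106811523, -0.18410000205039978], [0.7470999956130981, 0.07109999656677246], [0.631600022315979, 0.08500000089406967]]
fin 1466 [-0.13998922 -0.05973967] [-0.07036767  0.12988011] -0.0017501176504459148 0.07977429477743331 0.03740038900882147
bar 621 [ 0.02667758 -0.05787306] ((0.027296999469399452, -0.05899480730295181), (0.04603876918554306, 0.01416676864027977), 28.39777946472168) 0.11520357615938365
```

Emit:
{"api": "apply_moves", "payload": {
  "targets": [
    [[0.4,0.45,-0.5,0,-1],[0.4,0.43,-0.5,0,-1],[0,0,-0.9,0,-1],[0,0,-0.9,0,-1],[0,0,-0.9,0,-1],[0,0,-0.6,0,-1],[0,0,-0.3,0,-1],[0,0,0,0,-1]]
  ]
}}

```text
clock: 2.15
eef_pos: [0.5634, 0.0408, 0.0599]
tool_rot: [0.752, 0.66, -0.004, -0.003]
ft_force: [-0.0, 0.8, 0.0]
grip_width: -0.0
grasp_force: 0.0
```

Emit:
{"api": "apply_moves", "payload": {
  "targets": [
    [[-0.02,-0.2,0,0,-1],[-0.02,-0.2,0,0,-1],[-0.02,-0.2,0,0,-1],[-0.02,-0.2,0,0,-1],[-0.02,-0.2,0,0,-1],[-0.02,-0.2,0,0,-1],[-0.02,-0.2,0,0,-1],[-0.02,-0.2,0,0,-1]]
  ]
}}

```text
clock: 2.82
eef_pos: [0.561, -0.0238, 0.0649]
tool_rot: [0.752, 0.66, 0.001, 0.0]
ft_force: [0.6, 2.0, 0.2]
grip_width: -0.0004
grasp_force: 0.7
```

Emit:
{"api": "apply_moves", "payload": {
  "targets": [
    [[-0.01,-0.1,0,0,-1],[-0.01,-0.1,0,0,-1],[-0.01,-0.07,0,0,-1],[0,0,0,0,-1]]
  ]
}}

```text
clock: 3.15
eef_pos: [0.5594, -0.0343, 0.0642]
tool_rot: [0.752, 0.659, -0.0, 0.0]
ft_force: [0.4, -0.3, 0.7]
grip_width: -0.0002
grasp_force: 0.0
```

Emit:
{"api": "apply_moves", "payload": {
  "targets": [
    [[0,-0.05,0,0,-1],[0,-0.05,0,0,-1],[0,-0.05,0,0,-1],[0,0,0,0,-1]]
  ]
}}

```text
clock: 3.48
eef_pos: [0.559, -0.0368, 0.0641]
tool_rot: [0.751, 0.66, 0.002, -0.003]
ft_force: [-0.2, 8.3, 1.1]
grip_width: -0.0001
grasp_force: 4.3
```

The cover is at its stop. I back off, rise, and turn for the dial.

Emit:
{"api": "apply_moves", "payload": {
  "targets": [
    [[0.02,0.6,0,0,-1],[0,0,0.9,0,-1],[0,0,0.9,7,0],[0,0,0.9,7,0],[0,0,0.9,7,0],[0.25,-0.2,0,7,0],[0.25,-0.2,0,7,0],[0.25,-0.2,0,7,0]]
  ]
}}

```text
clock: 4.15
eef_pos: [0.591, -0.0399, 0.2095]
tool_rot: [0.462, 0.887, 0.0, 0.001]
ft_force: [-0.5, 0.7, -0.6]
grip_width: 0.0427
grasp_force: 0.0
```

Emit:
{"api": "apply_moves", "payload": {
  "targets": [
    [[0.25,-0.2,0,7,0],[0.25,-0.2,0,7,0],[0.25,-0.2,0,7,0],[0.25,-0.2,0,7,0],[0.25,-0.2,0,7,0],[0.25,-0.2,0,7,0],[0.25,-0.25,0,7,0],[0.25,-0.2,0,7,0]]
  ]
}}

```text
clock: 4.82
eef_pos: [0.6705, -0.1064, 0.2077]
tool_rot: [-0.008, 1.0, -0.0, -0.001]
ft_force: [0.6, -1.0, 0.2]
grip_width: 0.0425
grasp_force: 0.0
```

Emit:
{"api": "apply_moves", "payload": {
  "targets": [
    [[0,0,0,7,0],[0,0,0,7,0],[0,0,0,7,0],[0,0,0,0,0]]
  ]
}}

```text
clock: 5.15
eef_pos: [0.6701, -0.1058, 0.2076]
tool_rot: [-0.188, 0.982, -0.0, -0.001]
ft_force: [0.2, -0.4, -0.4]
grip_width: 0.0424
grasp_force: 0.0
```

Run:
```python
from h import *
o=get_obs(); print(o["eef_pos"].round(4),R.from_quat(o["tool_rot"]).as_matrix()[:2,1].round(3),o["joint_pos"].round(2),o["clock"])
Y=R.from_quat(o["tool_rot"]).as_matrix()[:,1]; print("yaw_y",np.degrees(np.arctan2(Y[1],Y[0])))
p,d,K,e,Rm=cam("wrist"); np.savez("w2.npz",p=p,d=d,K=K,e=e,Rm=Rm); cv2.imwrite("pics/w2.png",p)
```

```text
[ 0.6701 -0.1058  0.2076] [-0.369  0.929] [-0.16  0.63  0.49  1.44 -0.   -0.53] 5.15
yaw_y 111.66585121393888
```

View pics/w2.png

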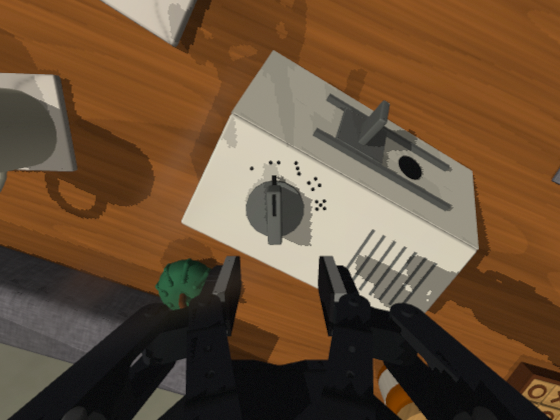

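The wrist view shows the eye uncovered at (410,167), and the bar at (274,210) with its nose pointing at the two dots.

Run:
```python
from h import *
p,d,K,e,Rm=load("w2"); W=cloud(d,K,e,Rm); Z=W[...,2]
g=p.max(-1); M=np.zeros(g.shape,np.uint8); M[145:190,390:432]=(g[145:190,390:432]<45)
n,l,s,c=cv2.connectedComponentsWithStats(M); i=1+s[1:,4].argmax(); print("eye px",c[i],s[i],plane(K,e,Rm,*c[i],.0425),np.nanmedian(W[l==i],0))
b=(Z>.110)&(Z<.125); b[250:]=False; print("bar",b.sum(),cv2.minAreaRect(np.float32(W[b][:,:2])),np.median(Z[b]))
M=((Z>.082)&(Z<.088)).astype(np.uint8); M[270:]=0
print("deck",cv2.boxPoints(cv2.minAreaRect(np.float32(W[M>0][:,:2]))).round(4).tolist(),cv2.minAreaRect(np.float32(W[M>0][:,:2])))
```

```text
eye px [409.53846154 167.27920228] [399 156  22  23 351] [0.59314463 0.00456457 0.0425    ] [0.59313766 0.00275356 0.04575968]
bar 801 ((0.6696140170097351, -0.11121081560850143), (0.04536663368344307, 0.011872486211359501), 23.109407424926758) 0.1157516047446327
deck [[0.6032000184059143, -0.17339999973773956], [0.7160000205039978, -0.18700000643730164], [0.7470999956130981, 0.07180000096559525], [0.6342999935150146, 0.08540000021457672]] ((0.6751430034637451, -0.05079135298728943), (0.26063552498817444, 0.11359212547540665), 83.14390563964844)
```

Emit:
{"api": "apply_moves", "payload": {
  "targets": [
    [[-0.02,-0.13,0,1,0],[0,0,-0.9,0,0],[0,0,-0.8,0,0],[0,0,-0.45,0,0],[0,0,-0.22,0,0],[0,0,0,0,0],[0,0,0,0,-1],[0,0,0,0,-1]]
  ]
}}

```text
clock: 5.87
eef_pos: [0.6708, -0.111, 0.1156]
tool_rot: [-0.195, 0.981, -0.001, 0.002]
ft_force: [1.0, 0.4, 0.1]
grip_width: 0.0196
grasp_force: 0.0
```

Emit:
{"api": "apply_moves", "payload": {
  "targets": [
    [[0,0,0,0,-1],[0,0,0,0,-1],[0,0,0,0,-1]]
  ]
}}

```text
clock: 6.12
eef_pos: [0.6706, -0.1102, 0.1161]
tool_rot: [-0.196, 0.981, -0.0, 0.002]
ft_force: [-2.2, 2.9, 6.4]
grip_width: 0.0108
grasp_force: 61.2
```

Emit:
{"api": "apply_moves", "payload": {
  "targets": [
    [[0,0,0,-4,-1],[0,0,0,-4,-1],[0,0,0,-4,-1],[0,0,0,-4,-1],[0,0,0,-4,-1],[0,0,0,-4,-1],[0,0,0,-4,-1],[0,0,0,-1.4,-1]]
  ]
}}

```text
clock: 6.78
eef_pos: [0.6706, -0.1105, 0.1161]
tool_rot: [0.061, 0.998, 0.0, 0.002]
ft_force: [-1.1, 2.3, 5.6]
grip_width: 0.0105
grasp_force: 61.2
```

Emit:
{"api": "apply_moves", "payload": {
  "targets": [
    [[0,0,0,0,-1],[0,0,0,0,-1]]
  ]
}}

```text
clock: 6.95
eef_pos: [0.6706, -0.1105, 0.1161]
tool_rot: [0.06, 0.998, 0.0, 0.002]
ft_force: [-1.8, 2.3, 5.9]
grip_width: 0.0105
grasp_force: 61.2
```

Emit:
{"api": "apply_moves", "payload": {
  "targets": [
    [[0,0,0,0,0],[0,0,0,0,0],[0,0,0,0,0],[0,0,0.5,0,0],[0,0,0.9,0,0],[0,0,0.9,0,0],[0,0.1,0.5,0,0],[0,0,0,0,0]]
  ]
}}

```text
clock: 7.62
eef_pos: [0.6723, -0.1071, 0.2324]
tool_rot: [0.06, 0.998, -0.001, 0.006]
ft_force: [-0.4, 0.2, 0.9]
grip_width: 0.0428
grasp_force: 0.0
```

Run:
```python
from h import *
p,d,K,e,Rm=cam("wrist"); np.savez("w3.npz",p=p,d=d,K=K,e=e,Rm=Rm); cv2.imwrite("pics/w3.png",p)
W=cloud(d,K,e,Rm); Z=W[...,2]
b=(Z>.110)&(Z<.125)&(np.hypot(W[...,0]-.67,W[...,1]+.111)<.035); print("bar",b.sum(),cv2.minAreaRect(np.float32(W[b][:,:2])),np.median(Z[b]))
M=((Z>.082)&(Z<.088)).astype(np.uint8); M[300:]=0
print("deck",cv2.minAreaRect(np.float32(W[M>0][:,:2])))
a=np.deg2rad(-6.8);O=np.array([.651,-.048]); H=(W[...,:2]-O)@np.array([[np.cos(a),-np.sin(a)],[np.sin(a),np.cos(a)]])
out=-(H[...,0]+.065)*np.sin(np.deg2rad(50))+(Z-.0425)*np.cos(np.deg2rad(50))
f=(out>.024)&(out<.045)&(abs(H[...,1])<.1)&(H[...,0]>-.12)&(H[...,0]<-.05)&(Z>.04); print("fin",f.sum(),np.median(H[f],0),H[f].min(0),H[f].max(0))
```

```text
bar 666 ((0.6695147156715393, -0.11098631471395493), (0.011544259265065193, 0.04534677416086197), 83.34735107421875) 0.1157794199710444
deck ((0.6784183979034424, -0.16953518986701965), (0.14738278090953827, 0.5101045370101929), 1.5145694017410278)
fin 333 [-0.0856191  -0.01601803] [-0.10118565 -0.0191792 ] [-0.07281256 -0.01074248]
```

View pics/w3.png

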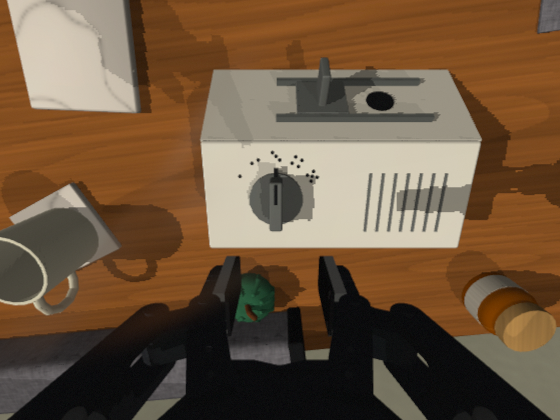

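The dial reads three dots, and the fin is at y=-16 mm, so the cover is fully open. Next is the remote.

Emit:
{"api": "apply_moves", "payload": {
  "targets": [
    [[-0.5,0.8,0,2.3,0.6],[-0.5,0.8,0,2.3,0.6],[-0.5,0.8,0,2.3,0.6],[-0.5,0.8,0,2.3,0.6],[-0.5,0.8,0,2.3,0.6],[-0.5,0.8,0,2.3,0.6],[-0.5,0.8,0,2.3,0.6],[-0.5,0.8,0,2.3,0.6]]
  ]
}}

```text
clock: 8.33
eef_pos: [0.5075, 0.1499, 0.2237]
tool_rot: [-0.101, 0.995, -0.0, -0.001]
ft_force: [1.0, 0.2, 0.0]
grip_width: 0.0683
grasp_force: 0.0
```

Emit:
{"api": "apply_moves", "payload": {
  "targets": [
    [[-0.5,0.8,0,2.3,0.6],[-0.5,0.8,0,2.3,0.6],[-0.5,0.8,0,2,0.6],[0,0,-0.5,0,0.6],[0,0,0,0,0.6]]
  ]
}}

```text
clock: 8.75
eef_pos: [0.4462, 0.2456, 0.2015]
tool_rot: [-0.16, 0.987, -0.001, -0.003]
ft_force: [-1.1, -0.3, -0.9]
grip_width: 0.0682
grasp_force: 0.0
```

Run:
```python
from h import *
o=get_obs(); Y=R.from_quat(o["tool_rot"]).as_matrix()[:,1]; print(o["eef_pos"].round(4),"yaw_y",np.degrees(np.arctan2(Y[1],Y[0])),o["joint_pos"].round(2))
p,d,K,e,Rm=cam("wrist"); np.savez("w4.npz",p=p,d=d,K=K,e=e,Rm=Rm); cv2.imwrite("pics/w4.png",p)
W=cloud(d,K,e,Rm); Z=W[...,2]
m=(Z>.018)&(Z<.034)&(abs(W[...,0]-.45)<.12)&(abs(W[...,1]-.2455)<.07)
n,l,s,c=cv2.connectedComponentsWithStats(m.astype(np.uint8)); i=1+s[1:,4].argmax(); print("remote",s[i],cv2.minAreaRect(np.float32(W[l==i][:,:2])),np.median(Z[l==i]))
a=(cv2.inRange(cv2.cvtColor(p,cv2.COLOR_BGR2HSV),(5,120,100),(28,255,255))>0)&(Z>.008)&(Z<.03)&(abs(W[...,1]-.25)<.07); print("amber",a.sum(),np.median(W[a],0) if a.any() else 0)
```

```text
[0.4462 0.2456 0.2015] yaw_y 108.39326631651838 [ 0.5   0.29 -0.05  1.24 -0.    0.18]
remote [ 260  128   41  135 5102] ((0.45295560359954834, 0.24662168323993683), (0.15271365642547607, 0.041999444365501404), 17.58925437927246) 0.026884154200440075
amber 14 [0.52494422 0.26848763 0.02287122]
```

View pics/w4.png

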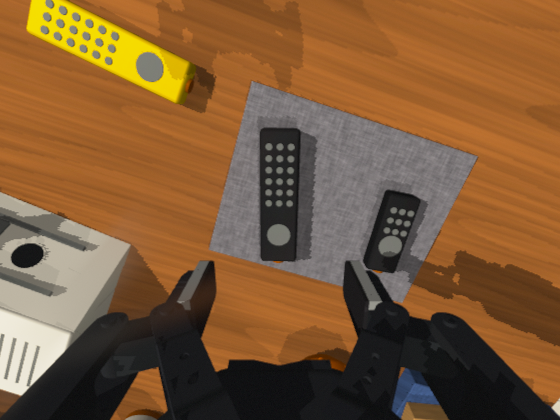

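The remote lies at (0.4516, 0.246) with yaw 17.7°, at about (279,195) in the picture. Its amber lens is at the hub-side end, (278,262). I descend and grip.

Emit:
{"api": "apply_moves", "payload": {
  "targets": [
    [[0.14,0.01,-0.8,-0.6,0.6],[0,0,-0.9,0,0.6],[0,0,-0.9,0,0.6],[0,0,-0.9,0,0.6],[0,0,-0.6,0,0.6],[0,0,-0.3,0,0.6],[0,0,0,0,0.6],[0,0,0,0,0.6]]
  ]
}}

```text
clock: 9.47
eef_pos: [0.4552, 0.2441, 0.0289]
tool_rot: [-0.151, 0.988, -0.001, -0.001]
ft_force: [0.6, -0.0, 1.0]
grip_width: 0.0686
grasp_force: 0.0
```

Emit:
{"api": "apply_moves", "payload": {
  "targets": [
    [[-0.06,0.03,-0.1,0,0.6],[0,0,0,0,-1],[0,0,0,0,-1],[0,0,0,0,-1],[0,0,0,0,-1]]
  ]
}}

```text
clock: 9.88
eef_pos: [0.4537, 0.2473, 0.027]
tool_rot: [-0.153, 0.988, 0.0, 0.001]
ft_force: [-0.6, 0.4, 5.6]
grip_width: 0.0406
grasp_force: 62.4
```

Emit:
{"api": "apply_moves", "payload": {
  "targets": [
    [[0,0,0,0,-1],[0,0,0,0,-1]]
  ]
}}

```text
clock: 10.05
eef_pos: [0.4537, 0.2473, 0.027]
tool_rot: [-0.153, 0.988, 0.0, 0.001]
ft_force: [-0.7, -0.9, 6.7]
grip_width: 0.0406
grasp_force: 62.4
```

Emit:
{"api": "apply_moves", "payload": {
  "targets": [
    [[0,0,0.3,0,-1],[0,0,0.7,0,-1],[0,0,0.8,0,-1],[0,0,0.4,0,-1]]
  ]
}}

```text
clock: 10.38
eef_pos: [0.4538, 0.2475, 0.1167]
tool_rot: [-0.153, 0.988, 0.001, 0.002]
ft_force: [0.7, -0.3, 0.6]
grip_width: 0.0404
grasp_force: 61.6
```

Emit:
{"api": "apply_moves", "payload": {
  "targets": [
    [[-0.13,-0.69,0,-3,-1],[-0.13,-0.69,0,-3,-1],[-0.13,-0.69,0,-3,-1],[-0.13,-0.69,0,-3,-1],[-0.13,-0.69,0,-3,-1],[-0.13,-0.69,0,-3,-1],[-0.13,-0.69,0,-3.2,-1],[-0.13,-0.69,0,-3.2,-1]]
  ]
}}

```text
clock: 11.05
eef_pos: [0.4105, 0.0248, 0.1137]
tool_rot: [0.061, 0.998, -0.0, 0.0]
ft_force: [0.5, 0.2, -0.8]
grip_width: 0.0408
grasp_force: 61.6
```

Emit:
{"api": "apply_moves", "payload": {
  "targets": [
    [[0,0,-0.4,0,-1],[0,0,-0.3,0,-1],[0,0,0,0,-1]]
  ]
}}

```text
clock: 11.3
eef_pos: [0.4092, 0.0253, 0.084]
tool_rot: [0.06, 0.998, -0.0, -0.002]
ft_force: [-0.8, -0.2, -0.7]
grip_width: 0.0405
grasp_force: 61.6
```

```bash
cat > chk.py <<'E'
from h import *
o=get_obs(); Y=R.from_quat(o["tool_rot"]).as_matrix()[:,1]; print(o["eef_pos"].round(4),"yaw_x",np.degrees(np.arctan2(Y[1],Y[0]))-90,o["clock"])
p,d,K,e,Rm=cam("wrist"); W=cloud(d,K,e,Rm); Z=W[...,2]; t=o["eef_pos"]
q=W-t; c,s=np.cos(np.radians(-6.8)),np.sin(np.radians(-6.8)); lx=q[...,0]*c+q[...,1]*s; ly=-q[...,0]*s+q[...,1]*c
a=(cv2.inRange(cv2.cvtColor(p,cv2.COLOR_BGR2HSV),(5,130,90),(28,255,255))>0)&(abs(lx-.077)<.012)&(abs(ly)<.02)&(abs(q[...,2]+.01)<.02); print("amber",a.sum(),np.median(W[a],0) if a.any() else 0)
m=(abs(q[...,2]+.001)<.012)&(lx<.09)&(lx>.02)&(abs(ly)<.026)
r=cv2.minAreaRect(np.float32(W[m][:,:2])); print("face",m.sum(),r,np.median(Z[m]))
for lo in(.02,.035,.05,.065): k=m&(lx>lo)&(lx<lo+.01)&(abs(ly)<.012); print(lo,np.median(Z[k]).round(4),np.median(ly[m&(lx>lo)&(lx<lo+.01)]).round(4))
k=(p.max(-1)<60)&(np.hypot(W[...,0]-.593,W[...,1]-.0045)<.02)&(abs(Z-.0425)<.02); v,u=np.nonzero(k)
if len(u): print("eye",len(u),plane(K,e,Rm,u.mean(),v.mean(),.0425))
cv2.imwrite("pics/aim.png",p)
E
python3 chk.py
```

```text
[0.4092 0.0253 0.084 ] yaw_x -6.931333178770416 11.3
amber 0 0
face 3311 ((0.4448252022266388, 0.020263222977519035), (0.04204853996634483, 0.031935952603816986), 82.90250396728516) 0.08405634949678822
0.02 0.084 -0.001
0.035 0.0847 -0.0011
0.05 0.0845 -0.0011
0.065 nan nan
  return _methods._mean(a, axis=axis, dtype=dtype,
  ret = ret.dtype.type(ret / rcount)
```

View pics/aim.png

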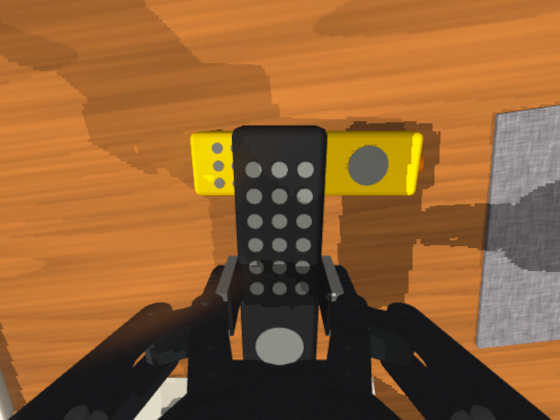

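The remote sits level in the jaws at (280,240), over the yellow one with clearance. I lower it to eye height.

Emit:
{"api": "apply_moves", "payload": {
  "targets": [
    [[0.09,0.01,-0.4,0,-1],[0,0,-0.35,0,-1],[0,0,0,0,-1],[0,0,0,0,-1]]
  ]
}}

```text
clock: 11.68
eef_pos: [0.4143, 0.0267, 0.0557]
tool_rot: [0.059, 0.998, -0.0, -0.001]
ft_force: [0.7, -1.1, -0.9]
grip_width: 0.0407
grasp_force: 61.6
```

Run:
```python
from h import *
o=get_obs(); Y=R.from_quat(o["tool_rot"]).as_matrix()[:,1]; print(o["eef_pos"].round(4),"yaw_x",np.degrees(np.arctan2(Y[1],Y[0]))-90)
p,d,K,e,Rm=cam("top"); W=cloud(d,K,e,Rm); hs=cv2.cvtColor(p,cv2.COLOR_BGR2HSV)
a=(cv2.inRange(hs,(5,150,120),(30,255,255))>0)&(np.hypot(W[...,0]-.489,W[...,1]-.0165)<.02)&(W[...,2]>.02); print("amber",a.sum(),np.median(W[a],0) if a.any() else 0)
k=(p.max(-1)<50)&(np.hypot(W[...,0]-.593,W[...,1]-.0045)<.02); v,u=np.nonzero(k); print("eye",len(u),plane(K,e,Rm,u.mean(),v.mean(),.0425) if len(u) else 0)
m=(W[...,2]>.042)&(W[...,2]<.065)&(W[...,0]>.44)&(W[...,0]<.50)&(abs(W[...,1]-.02)<.04); print("front",m.sum(),W[m].max(0),cv2.minAreaRect(np.float32(W[m][:,:2])),np.median(W[m][:,2]))
```

```text
[0.4143 0.0267 0.0557] yaw_x -6.795711893092914
amber 0 0
eye 0 0Traceback (most recent call last):
  File "<stdin>", line 6, in <module>
    return umr_maximum(a, axis, None, out, keepdims, initial, where)
ValueError: zero-size array to reduction operation maximum which has no identity
```

Emit:
{"api": "apply_moves", "payload": {
  "targets": [
    [[0,-0.02,-0.04,0,-1],[0,0,0,0,-1],[0,0,0,0,-1],[0,0,0,0,-1],[0,0,0,0,-1],[0,0,0,0,-1],[0,0,0,0,-1],[0,0,0,0,-1]]
  ]
}}

```text
clock: 12.4
eef_pos: [0.4147, 0.0256, 0.0539]
tool_rot: [0.06, 0.998, -0.0, -0.0]
ft_force: [-0.4, 0.8, -1.6]
grip_width: 0.0405
grasp_force: 61.6
```

Emit:
{"api": "apply_moves", "payload": {
  "targets": [
    [[0,0,0,0,-1],[0,0,0,0,-1],[0,0,0,0,-1],[0,0,0,0,-1],[0,0,0,0,-1],[0,0,0,0,-1],[0,0,0,0,-1],[0,0,0,0,-1]]
  ]
}}

```text
clock: 13.07
eef_pos: [0.4147, 0.0256, 0.0539]
tool_rot: [0.06, 0.998, -0.0, -0.0]
ft_force: [0.3, -0.0, -1.1]
grip_width: 0.0407
grasp_force: 61.6
```

Emit:
{"api": "apply_moves", "payload": {
  "targets": [
    [[0,0,0,0,-1],[0,0,0,0,-1],[0,0,0,0,-1],[0,0,0,0,-1],[0,0,0,0,-1],[0,0,0,0,-1],[0,0,0,0,-1],[0,0,0,0,-1]]
  ]
}}

```text
clock: 13.73
eef_pos: [0.4147, 0.0256, 0.0539]
tool_rot: [0.06, 0.998, 0.0, -0.0]
ft_force: [0.1, -0.5, -1.0]
grip_width: 0.0404
grasp_force: 61.6
```

Emit:
{"api": "apply_moves", "payload": {
  "targets": [
    [[0,0,0,0,-1],[0,0,0,0,-1],[0,0,0,0,-1],[0,0,0,0,-1],[0,0,0,0,-1],[0,0,0,0,-1],[0,0,0,0,-1],[0,0,0,0,-1]]
  ]
}}

```text
clock: 14.4
eef_pos: [0.4147, 0.0256, 0.0539]
tool_rot: [0.06, 0.998, 0.0, 0.0]
ft_force: [-0.2, 0.2, -0.4]
grip_width: 0.0401
grasp_force: 61.6
```

Emit:
{"api": "apply_moves", "payload": {
  "targets": [
    [[0,0,0,0,-1],[0,0,0,0,-1],[0,0,0,0,-1],[0,0,0,0,-1],[0,0,0,0,-1],[0,0,0,0,-1],[0,0,0,0,-1],[0,0,0,0,-1]]
  ]
}}

```text
clock: 15.07
eef_pos: [0.4147, 0.0256, 0.0539]
tool_rot: [0.06, 0.998, 0.0, -0.0]
ft_force: [0.2, -0.0, -0.1]
grip_width: 0.0403
grasp_force: 61.6
```

Emit:
{"api": "apply_moves", "payload": {
  "targets": [
    [[0,0,0,0,-1],[0,0,0,0,-1],[0,0,0,0,-1],[0,0,0,0,-1],[0,0,0,0,-1],[0,0,0,0,-1],[0,0,0,0,-1],[0,0,0,0,-1]]
  ]
}}

```text
clock: 15.73
eef_pos: [0.4147, 0.0256, 0.0539]
tool_rot: [0.06, 0.998, 0.0, -0.0]
ft_force: [-0.6, -0.2, -0.5]
grip_width: 0.0406
grasp_force: 61.6
```

Run:
```python
from h import *
p,d,K,e,Rm=cam("scene"); W=cloud(d,K,e,Rm)
m=(W[...,2]>.02)&(W[...,2]<.07)&(W[...,0]>.43)&(W[...,0]<.51)&(abs(W[...,1]-.02)<.05); print("front",m.sum(), np.round(np.nanmax(W[m],0),4) if m.any() else 0, np.percentile(W[m][:,2],[5,50,95]) if m.any() else 0)
cv2.imwrite("pics/s2.png",cv2.resize(p[120:300,200:400],None,fx=3,fy=3))
```

```text
front 258 [0.4949 0.0489 0.0679] [0.0347006  0.04963478 0.05649122]
```

View pics/s2.png

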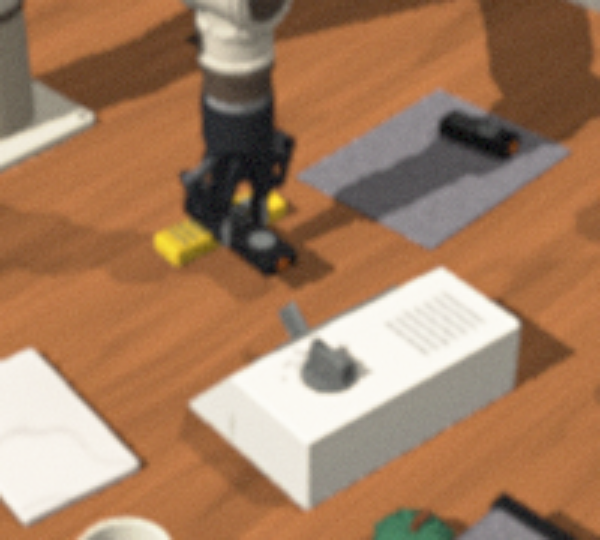

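The remote points at the eye about 10 cm away, with its front end at (275,260). I back off 7 mm so the distance is inside the band whether measured straight or along the eye's axis, and hold again.

Emit:
{"api": "apply_moves", "payload": {
  "targets": [
    [[-0.09,0.01,0,0,-1],[-0.09,0.01,0,0,-1],[0,0,0,0,-1],[0,0,0,0,-1],[0,0,0,0,-1],[0,0,0,0,-1],[0,0,0,0,-1],[0,0,0,0,-1]]
  ]
}}

```text
clock: 16.45
eef_pos: [0.4076, 0.0264, 0.0539]
tool_rot: [0.06, 0.998, -0.0, 0.0]
ft_force: [-0.4, -0.2, -0.6]
grip_width: 0.0402
grasp_force: 61.6
```

Emit:
{"api": "apply_moves", "payload": {
  "targets": [
    [[0,0,0,0,-1],[0,0,0,0,-1],[0,0,0,0,-1],[0,0,0,0,-1],[0,0,0,0,-1],[0,0,0,0,-1],[0,0,0,0,-1],[0,0,0,0,-1]]
  ]
}}

```text
clock: 17.12
eef_pos: [0.4075, 0.0264, 0.0539]
tool_rot: [0.06, 0.998, 0.0, 0.0]
ft_force: [0.4, -0.3, -1.6]
grip_width: 0.0405
grasp_force: 61.6
```

Emit:
{"api": "apply_moves", "payload": {
  "targets": [
    [[0,0,0,0,-1],[0,0,0,0,-1],[0,0,0,0,-1],[0,0,0,0,-1],[0,0,0,0,-1],[0,0,0,0,-1],[0,0,0,0,-1],[0,0,0,0,-1]]
  ]
}}

```text
clock: 17.78
eef_pos: [0.4075, 0.0264, 0.0539]
tool_rot: [0.06, 0.998, -0.0, -0.0]
ft_force: [-0.0, 0.6, -1.4]
grip_width: 0.0406
grasp_force: 61.6
```

Emit:
{"api": "apply_moves", "payload": {
  "targets": [
    [[0,0,0,0,-1],[0,0,0,0,-1],[0,0,0,0,-1],[0,0,0,0,-1],[0,0,0,0,-1],[0,0,0,0,-1],[0,0,0,0,-1],[0,0,0,0,-1]]
  ]
}}

```text
clock: 18.45
eef_pos: [0.4075, 0.0264, 0.0539]
tool_rot: [0.06, 0.998, 0.0, 0.0]
ft_force: [-0.5, -0.3, -0.4]
grip_width: 0.0406
grasp_force: 61.6
```

Emit:
{"api": "apply_moves", "payload": {
  "targets": [
    [[0,0,0,0,-1],[0,0,0,0,-1],[0,0,0,0,-1],[0,0,0,0,-1],[0,0,0,0,-1],[0,0,0,0,-1],[0,0,0,0,-1],[0,0,0,0,-1]]
  ]
}}

```text
clock: 19.12
eef_pos: [0.4075, 0.0264, 0.0539]
tool_rot: [0.06, 0.998, 0.0, 0.0]
ft_force: [-0.2, -0.6, -0.2]
grip_width: 0.0403
grasp_force: 61.6
```

Emit:
{"api": "apply_moves", "payload": {
  "targets": [
    [[0,0,0,0,-1],[0,0,0,0,-1],[0,0,0,0,-1],[0,0,0,0,-1],[0,0,0,0,-1],[0,0,0,0,-1],[0,0,0,0,-1],[0,0,0,0,-1]]
  ]
}}

```text
clock: 19.78
eef_pos: [0.4075, 0.0264, 0.0539]
tool_rot: [0.06, 0.998, -0.0, -0.0]
ft_force: [1.1, 0.7, -0.8]
grip_width: 0.0404
grasp_force: 61.6
```

Emit:
{"api": "apply_moves", "payload": {
  "targets": [
    [[0,0,0.5,0,-1],[0,0,0.9,0,-1],[0,0,0.5,0,-1],[0.16,-0.9,0,-0.26,-1],[0.16,-0.9,0,-0.26,-1],[0.16,-0.9,0,-0.26,-1],[0.16,-0.9,0,-0.26,-1],[0.16,-0.9,0,-0.26,-1]]
  ]
}}

```text
clock: 20.45
eef_pos: [0.4395, -0.1552, 0.1301]
tool_rot: [0.071, 0.997, -0.0, 0.0]
ft_force: [1.3, 0.9, -0.4]
grip_width: 0.0406
grasp_force: 61.6
```

Emit:
{"api": "apply_moves", "payload": {
  "targets": [
    [[0.16,-0.9,0,-0.26,-1],[0.16,-0.9,0,-0.26,-1],[0.16,-0.9,0,-0.26,-1],[0.16,-0.9,0,-0.26,-1],[0,0,0,0,-1]]
  ]
}}

```text
clock: 20.87
eef_pos: [0.4664, -0.3041, 0.1298]
tool_rot: [0.083, 0.997, -0.002, 0.001]
ft_force: [1.0, -0.6, -0.9]
grip_width: 0.0404
grasp_force: 61.6
```

Run:
```python
from h import *
o=get_obs(); Y=R.from_quat(o["tool_rot"]).as_matrix()[:,1]; print(o["eef_pos"].round(4),"yaw_x",np.degrees(np.arctan2(Y[1],Y[0]))-90,o["clock"])
p,d,K,e,Rm=cam("wrist"); np.savez("w5.npz",p=p,d=d,K=K,e=e,Rm=Rm); cv2.imwrite("pics/w5.png",p)
W=cloud(d,K,e,Rm); Z=W[...,2]; hs=cv2.cvtColor(p,cv2.COLOR_BGR2HSV)
m=(hs[...,1]<70)&(hs[...,2]>90)&(abs(Z-.012)<.008); b=W[m]
print("slab",m.sum(),cv2.minAreaRect(np.float32(b[:,:2])),cv2.boxPoints(cv2.minAreaRect(np.float32(b[:,:2]))).round(4).tolist())
q=W-o["eef_pos"]; f=(abs(q[...,2])<.01)&(np.hypot(q[...,0],q[...,1])<.1); print("face",cv2.minAreaRect(np.float32(W[f][:,:2])),W[f].min(0))
```

```text
[ 0.4664 -0.3041  0.1298] yaw_x -9.538798078215422 20.8667
slab 14950 ((0.5646921992301941, -0.23434533178806305), (0.3425249457359314, 0.35766005516052246), 70.40597534179688) [[0.33880001306533813, -0.33570000529289246], [0.6757000088691711, -0.45570001006126404], [0.7906000018119812, -0.13300000131130219], [0.4537000060081482, -0.013000000268220901]]
face ((0.4543249309062958, -0.3027958273887634), (0.06799546629190445, 0.12869581580162048), 81.0712890625) [ 0.38823054 -0.33719269  0.11982591]
```

View pics/w5.png

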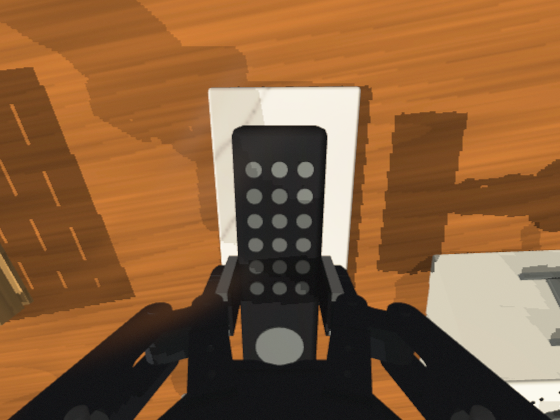

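The picture shows the remote over the slab, roughly parallel to it. The slab's rear corners are at (209,89) and (361,87), and I check the centring from them.

Run:
```python
from h import *
p,d,K,e,Rm=load("w5")
a=plane(K,e,Rm,209,88.5,.012);b=plane(K,e,Rm,361,86.5,.012); m=(a+b)/2; y=(b-a)[:2]; w=np.linalg.norm(y); y/=w; x=np.array([y[1],-y[0]]); print(a,b,w,"yaw",np.degrees(np.arctan2(x[1],x[0])),"centre",m[:2]+.1*x)
s=plane(K,e,Rm,221,240,.012); print((s-a)[:2]@x,(s-a)[:2]@y, np.degrees(np.arctan2(*(s-a)[1::-1])))
```

```text
[ 0.35889953 -0.34283112  0.012     ] [ 0.37709059 -0.22606868  0.012     ] 0.1181709893343497 yaw -8.855233985404043 centre [ 0.4668031  -0.29984375]
0.1289776099754166 -0.00046821624863159223 -9.063228978541295
```

Emit:
{"api": "apply_moves", "payload": {
  "targets": [
    [[0.03,0.09,-0.6,0.4,-1],[0,0,-0.8,0,-1],[0,0,-0.5,0,-1],[0,0,-0.25,0,-1],[0,0,-0.08,0,-1],[0,0,0,0,-1]]
  ]
}}

```text
clock: 21.42
eef_pos: [0.466, -0.2932, 0.0403]
tool_rot: [0.076, 0.997, 0.0, -0.001]
ft_force: [-0.4, -0.1, -1.0]
grip_width: 0.0406
grasp_force: 61.6
```

Emit:
{"api": "apply_moves", "payload": {
  "targets": [
    [[0.04,-0.18,-0.03,-0.3,-1],[0,0,-0.03,0,-1],[0,0,0,0,-1],[0,0,0,0,-1]]
  ]
}}

```text
clock: 21.75
eef_pos: [0.4685, -0.3018, 0.0393]
tool_rot: [0.079, 0.997, -0.0, 0.001]
ft_force: [0.1, 0.3, -1.7]
grip_width: 0.0406
grasp_force: 61.6
```

Emit:
{"api": "apply_moves", "payload": {
  "targets": [
    [[-0.02,0.03,-0.05,0,-1],[0,0,-0.03,0,-1],[0,0,-0.02,0,-1],[0,0,0,0,-1],[0,0,0,0,-1]]
  ]
}}

```text
clock: 22.17
eef_pos: [0.4669, -0.2999, 0.035]
tool_rot: [0.079, 0.997, 0.0, 0.0]
ft_force: [-1.6, 1.5, 5.3]
grip_width: 0.0405
grasp_force: 62.3
```

In contact, with a 5 N reaction. I release and rise.

Emit:
{"api": "apply_moves", "payload": {
  "targets": [
    [[0,0,0,0,-0.1],[0,0,0,0,0.2],[0,0,0,0,0.5],[0,0,0,0,0.5],[0,0,0.3,0,0.5],[0,0,0.7,0,0.5],[0,0,0.9,0,0.5],[0,0,0.9,0,0.5]]
  ]
}}

```text
clock: 22.83
eef_pos: [0.4662, -0.2995, 0.1463]
tool_rot: [0.079, 0.997, 0.001, -0.001]
ft_force: [1.4, -0.8, 0.3]
grip_width: 0.0641
grasp_force: 0.0
```

Emit:
{"api": "apply_moves", "payload": {
  "targets": [
    [[-0.9,0,0.3,0,0.5],[-0.9,0,0.3,0,0.5],[-0.9,0,0.3,0,0.5],[-0.7,0,0.3,0,0.5],[0,0,0,0,0.5]]
  ]
}}

```text
clock: 23.25
eef_pos: [0.3273, -0.2999, 0.1963]
tool_rot: [0.081, 0.997, -0.001, -0.0]
ft_force: [-0.1, -0.3, -0.4]
grip_width: 0.0637
grasp_force: 0.0
```

Run:
```python
from h import *
p,d,K,e,Rm=cam("top"); W=cloud(d,K,e,Rm); Z=W[...,2]; cv2.imwrite("pics/top9.png",p)
m=((Z>.022)&(Z<.045)&(abs(W[...,0]-.465)<.1)&(abs(W[...,1]+.3)<.06)); print("remote",m.sum(),cv2.minAreaRect(np.float32(W[m][:,:2])),np.percentile(W[m][:,2],[5,50,95]))
b=(Z>.108)&(Z<.125)&(np.hypot(W[...,0]-.67,W[...,1]+.111)<.035); print("bar",cv2.minAreaRect(np.float32(W[b][:,:2])))
p0,*_=load("top0"); D=cv2.absdiff(p,p0).max(-1)
for n,(x0,y0,x1,y1) in dict(pump=(125,112,168,155),short=(130,192,160,245),mug=(398,95,448,155),yellow=(235,235,295,265)).items(): print(n,(D[y0:y1,x0:x1]>50).mean().round(3))
print(get_obs()["eef_pos"],get_obs()["clock"])
```

```text
remote 849 ((0.46603018045425415, -0.3002886474132538), (0.042547088116407394, 0.15234322845935822), 80.85243225097656) [0.02845784 0.03412358 0.03775937]
bar ((0.6693049073219299, -0.11104422807693481), (0.011711050756275654, 0.04695079103112221), 82.96430206298828)
pump 0.0
short 0.006
mug 0.0
yellow 0.529
[ 0.329551   -0.30037942  0.19569019] 23.3
```

Run:
```python
from h import *
for f in("top0","top9"):
    p=cv2.imread(f"pics/{f}.png"); m=cv2.inRange(cv2.cvtColor(p,cv2.COLOR_BGR2HSV),(22,150,50),(35,255,255)); m[:230]=0;m[275:]=0;m[:,:220]=0;m[:,310:]=0
    print(f,cv2.minAreaRect(np.argwhere(m)[:,::-1].astype(np.float32)))
```

```text
top0 ((264.3439025878906, 250.834716796875), (53.68397521972656, 14.812682151794434), 7.352379322052002)
top9 ((264.46728515625, 250.9956512451172), (53.12981414794922, 14.670171737670898), 7.594643592834473)
```

The yellow remote has not moved, so the difference was only shadow. Everything is in place, so I hand in.

```bash
python3 -c "
from workcell import order; print(order.job_done())"
```

```text
the job is handed in; nothing more can be done
None
```

I handed the job in at about 23 s: the cover is fully open, the dial is on three dots, the remote was held on the eye twice for over 3 s each (about 10 cm, then about 11 cm away), and it now lies face up in the middle of the marble slab; the beam aim was worked out from the arm's pose, not seen directly.

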